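Third hand inside a tool chest

ROBOT

A 6-joint arm with a two-finger parallel gripper is mounted at the origin on the work surface; the furniture and walls round the work are solid. World frame = base frame: x ahead of the robot, y to its left, z up, the work surface at z = 0. Lengths are in m, angles in rad, forces in N, time in s.
With the tool pointing down it reaches from about 0.4 to 0.825 m from the base axis. Payload 7 kg.
Tool frame: the origin (TCP) lies midway between the tips of the shut fingers; the grasp point (between the pads) lies 19 mm behind it; z points along the fingers, y is the line along which they close (so a half turn about z gives the same grasp; the last joint's range is limited). The gripper opens to 88 mm and grips with 3 to 60 N. Pads are 19 mm wide; open, the fingers measure 130 mm over their backs; the gripper's body (78 mm by 193 mm) begins 47 mm behind the grasp point.
Start: joints at [1.408, 0.359, 0.012, 0, -1.224, -0.288], TCP at [0.294, 0.608, 0.227] pointing down, gripper open.
Joint ranges: [-3.07, 3.07], [-1.43, 2.12], [-1.02, 1.25], [-3.03, 1.67], [-3.05, -0], [-3.03, 3.03]. Speed limits (rad/s): [2.39, 2.39, 3.01, 3.14, 3.14, 3.14].

INTERFACE

Orientations are given as [roll, pitch, yaw] about the fixed x, y, z axes, in that order (R = Rz(yaw) Ry(pitch) Rx(roll)).
In Python, from station import arm, grab_frame, camera_params, spot_in gives the robot as it stands.
- The arm moves only by the shell command python3 -m jog 'ROWS' [FORCE]. ROWS is JSON, a list that holds one entry, the list of rows, each a list of 7 numbers: the shift along the tool's x, y, z in mm, then the turn, a rotation vector about the tool's x, y, z in rad, then the finger opening in mm, from 0 to 87.6. In form: [[[x, y, z, wx, wy, wz, fingers], ...]]. A call has 1 to 20 rows; each row is the pose to reach, as a shift and turn from the pose commanded when the call began, along the tool's axes at that moment; what a row does not reach only later rows make up. A row lasts 1/8 s, in which the tool goes at most 62.5 mm and 10.7 degrees, less where a joint would pass 70% of its speed; a pose out of reach is approached as far as the arm can. A call with a gripper value outside its range is refused whole. The fingers move at their own pace and stop on an object; FORCE is the grip in N (left out, the last holds). Time passes only in rows, so rows that repeat a pose let the fingers close. It gives the time, the measured TCP pose, the force, the opening and the grip force at its end, in the units of the state.
- arm.get_state(): the state, without advancing time (a new reading comes with each control period).
- grab_frame(name): name is "scene" or "top" or "wrist"; returns (picture, depth): 420x560x3 uint8, blue, green, red; 420x560 float32, m along the optical axis (not along the pixel's ray), 0 where there is no reading.
- camera_params(name): a dict with "mtx" (3x3 intrinsics, pixels), "k1" (the pictures are not rectified: a ray, as slopes to the right and down, at radius r is drawn at 1 + k1 r^2 times it, then the intrinsics apply), "R" (3x3) and "t" (3): a world point X has camera coordinates R X + t. Camera axes: x right, y down, z forward; pixel columns grow to the right and rows downward; lengths in m; the calibration is good to about 2 mm. A picture is of the moment at which its call begins: read the wrist's pose just before it. camera_params takes no time and is no camera call; for the wrist camera it gives the pose at the moment of the call.
- arm.job_done(): hands the job in; it is judged then, once.
Trained networks look in the newest picture that a camera, given by its name, has taken for a name from the list of things; names that differ only in an ending like _2 or _b are one class to them, and where a whole thing is asked for, a point or a joint stands for the part that bears it (a point fixed in the world has none). Each returns a list of dicts, best first, with "confidence" (0 to 1); they miss things now and then, are a little off and sometimes report something else, mostly with a low value. They report only what shows in the picture. A call takes as long as a camera call.
- spot_in(query, camera): "uv" ([column, row] in pixels, amid what is visible of it).
The state is a dict: "t": time; "q": joint angles; "qd": joint speeds; "joint_efforts": joint torques, N m; "eef_pos": TCP position; "ee_rot": TCP orientation; "force": force on the tool from outside, world axes, zero at the start; "moment": the same for the moment, N m; "width": finger opening in m; "gripper_force": force on a finger pad.
Only numpy, scipy, OpenCV 4.12 (cv2) and the standard library are available. Lean on these libraries where they do the work, as an engineer would, in place of code of your own. Each camera call takes 0.05 s, during which the arm holds its last target. There are 200 camera calls.

TASK

A colleague is about to screw the small pine block to the divider board inside the plywood tool chest. Lift the chest's hinged lid (it has a pull bar in front) all the way until it rests on its stop and let go of it, then hold the block flat on the chest floor with one small end butted square against the divider, at the middle of the divider's length and on the side of the divider where the block already lies, pushing it steadily with about 10 N (never ramming it) and leaving the copper tee in the other compartment alone. Finish while still holding and pushing the block: do not let go.

Things in the scene. Friction and masses are not known exactly. Their poses are not given: they have to be found in the camera images.
- chest: Open-topped plywood chest, fixed to the bench: 170 (its x) x 360 (its y) x 65 mm high, walls and floor 8 mm thick. Origin: centre of its underside; x points to the hinged back, -x to the front (roughly towards the robot), y along its length, z up. The inner floor is 8 mm above the origin.
- chest_lid (a joint): Angle of the lid, rad: 0 shut, grows as it opens upward, 1.8 resting on its stop, leaning back. The lid weighs 0.3 kg, moves easily; let go below about 1.4 it falls shut, beyond about 1.7 it falls open onto the stop, between these it may stay put.
- lid_bar (a point): Middle of the lid's pull bar: a round steel bar 12 mm thick, 120 mm long, parallel to the chest's y, on two stays 42 mm in front of the lid's edge, 212 mm from the hinge line. Pinch it from above, fingers closing along the chest's x; it turns between the fingers as the lid swings, so the tool can stay pointing down. Lid open: the bar is on top, about 270 mm above the bench.
- lid_hinge (a point): Middle of the lid's hinge line (parallel to the chest's y), at the top of the back wall, 66 mm above the bench. The lid is 9 mm thick.
- divider: Fixed wooden board across the chest between front and back wall: 153 (x) x 12 (y) x 45 mm high, upright on the chest floor. Origin: centre of its underside; its faces look to the chest's +y and -y.
- block: Loose pine block 38 (x) x 75 (y) x 19 mm, about 40 g, lying on the chest floor in one of the two compartments. Origin: centre of its underside; its small 38 x 19 mm ends look to its +y and -y. Pressed against the divider its origin is 43.5 mm from the divider's.
- tee: Loose copper pipe tee 48 x 60 x 25 mm lying in the other compartment; to be left alone. Origin: centre of its underside.

How it is judged:
On the way:
1. the lid rests open on its stop, let go (value of joint chest_lid above 1.72 rad and contact force between each of the fingers, the arm and chest below 0.5 N), for 0.2 s.
At the end, for the whole second after the job is handed in: Lid on its stop (over 1.72 rad); block flat on the floor (within 5 mm, tilt under 0.1 rad), square to the divider within 0.1 rad, within 15 mm of its middle, on the side where it started (under 107 mm from its start), at rest, held by the fingers with 4 to 18 N between block and divider (value of joint chest_lid above 1.72 rad and contact force between block and divider between 4 and 18 N and contact force between the fingers and block above 3 N and angle between the y axis of block and the y axis of divider, either way round below 0.1 rad and x of block in the frame of divider between -0.015 and 0.015 m and z of block in the frame of divider below 0.005 m and distance of block from where it was at the start of the episode below 0.107 m and angle between block's own z axis and vertical below 0.1 rad and linear speed of block below 0.01 m/s); the arm keeps its last pose, push and grip.
It fails at once if the block was rammed against the divider (over 40 N) (contact force between block and divider above 40 N).
It fails at once if the copper tee was disturbed (moved over 30 mm) (distance of tee from where it was at the start of the episode above 0.03 m).
It also fails if it takes over 67 s, if anything falls off the work surface, if the arm or the gripper's body presses on something with over 40 N, if the wrist force passes 120 N, or if a joint passes its speed limit or range.

## Working session

There is one attempt and no reset: what is moved stays moved. The work goes in short steps, Python scripts to look and compute and a shell command to move; the robot and the scene stay as the last step left them, time stands still between calls to the robot, and variables do not carry over. Pictures are saved under pics/ and viewed, at most 10 in all, crops included, and the job is handed in when it is done.

```bash
ls; mkdir -p pics; cat > h.py <<'E'
import numpy as np, cv2
from scipy.spatial.transform import Rotation as Ro
from station import arm, grab_frame, camera_params, spot_in
def cloud(name):
    c=camera_params(name); im,d=grab_frame(name)
    h,w=d.shape; K=np.array(c['mtx'],float)
    uv=np.stack(np.meshgrid(np.arange(w),np.arange(h)),-1).reshape(-1,1,2).astype(float)
    n=cv2.undistortPoints(uv,K,np.array([c['k1'],0,0,0,0.])).reshape(h,w,2)
    P=np.dstack([n*d[...,None],d])
    X=(P-np.array(c['t']).ravel())@np.array(c['R'])
    X[d<=0]=np.nan
    return im,X
def st():
    s=arm.get_state(); print({k:np.round(s[k],4).tolist() for k in('t','q','eef_pos','ee_rot','force','width','gripper_force')})
    return s
E
python3 - <<'E'
from h import *
st()
a,X=cloud('scene');print([ (q,[(np.round(r['uv']),round(r['confidence'],2)) for r in spot_in(q,'scene')]) for q in('lid_bar','chest','chest_lid')])
b,Y=cloud('top')
for q in('lid_bar','chest','chest_lid','block','tee','divider'):
    for r in spot_in(q,'top')[:2]:
        u=np.round(r['uv']).astype(int); print(q,u,r['confidence'],Y[u[1],u[0]])
np.save('top0.npy',Y);np.save('scene0.npy',X)
cv2.imwrite('pics/s0.png',a);cv2.imwrite('pics/t0.png',b)
E
```

```text
pics
{'t': 0.0, 'q': [1.4081, 0.3594, 0.0111, -0.0004, -1.2241, -0.2881], 'eef_pos': [0.2939, 0.6071, 0.2256], 'ee_rot': [3.1399, -0.0001, -0.4509], 'force': [-1.2371, 0.521, -0.1437], 'width': 0.0876, 'gripper_force': 0.0}
[('lid_bar', []), ('chest', [(array([311., 217.]), 0.89)]), ('chest_lid', [(array([312., 207.]), 0.68)])]
lid_bar [311 206] 0.86 [0.54539995 0.21777809 0.07517603]
chest [313 208] 0.97 [0.54131304 0.21354317 0.07463558]
chest [310 207] 0.6 [0.54347309 0.21979227 0.07379722]
chest_lid [311 205] 0.76 [0.54760786 0.21776931 0.07463401]
```

View pics/t0.png

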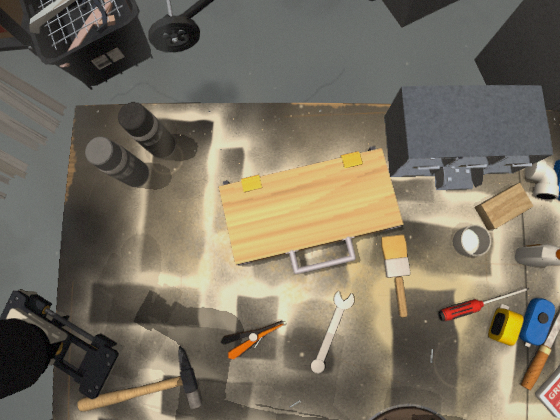

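View pics/s0.png

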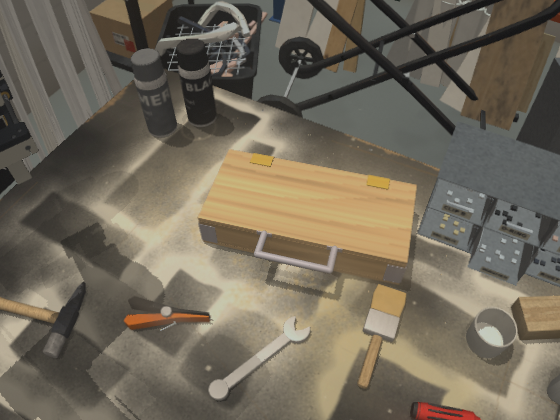

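The top view shows the shut chest at about (312,207), and the pull bar on its front from (292,269) to (355,258). A grey drawer cabinet sits just to its right, and the gripper is at lower left.

```bash
python3 - <<'E'
from h import *
Y=np.load('top0.npy')
z=Y[...,2]; m=(z>.066)&(z<.083); m[:140]=0;m[285:]=0;m[:,:205]=0;m[:,415:]=0
n,l,s,c=cv2.connectedComponentsWithStats(m.astype(np.uint8))
k=1+s[1:,4].argmax(); P=Y[l==k]; print(s[k], np.median(P[:,2]))
mm=cv2.morphologyEx((l==k).astype(np.uint8),cv2.MORPH_OPEN,np.ones((15,15)))>0
print('lid',cv2.minAreaRect(Y[mm][:,:2].astype(np.float32)))
(cx,cy),_,_=cv2.minAreaRect(Y[mm][:,:2].astype(np.float32))
# bar points
sub=np.zeros_like(m); sub[236:276,288:360]=1
b=sub&~mm&(z>.03)
print('bar',b.sum()); B=Y[b]
print(np.percentile(B,[2,50,98],axis=0))
r=cv2.minAreaRect(B[:,:2].astype(np.float32));print(r, cv2.boxPoints(r))
# obstacles height of cabinet
C=Y[90:200,380:555].reshape(-1,3);C=C[C[:,2]>.1];print('cab',np.nanmin(C,0),np.nanmax(C,0))
E
```

```text
[  219   148   184   127 14325] 0.0749376214476328
lid ((0.5484034419059753, 0.22023452818393707), (0.17808827757835388, 0.3601782023906708), 13.714883804321289)
bar 662
[[0.40826699 0.13014184 0.04149282]
 [0.43321547 0.1923632  0.0749908 ]
 [0.48167347 0.25787234 0.07899298]]
((0.4531174600124359, 0.18518902361392975), (0.0651513859629631, 0.15621405839920044), 14.751380920410156) [[0.40172744 0.25242704]
 [0.44150347 0.10136182]
 [0.5045075  0.11795101]
 [0.46473145 0.26901624]]
cab [ 0.61501243 -0.26483825  0.10011527] [0.7836386  0.04431945 0.16550393]
```

```bash
python3 - <<'E'
from h import *
Y=np.load('top0.npy')
t=np.radians(13.9); ex=np.array([np.cos(t),np.sin(t)]);ey=np.array([-ex[1],ex[0]])
c=np.array([.5465,.2195]); D=Y[...,:2]-c; x=D@ex; y=D@ey; z=Y[...,2]
with np.errstate(invalid='ignore'):
  on=(abs(y)<.14)&(z>.068)&(z<.083)&(x<.1)
  for a in np.arange(-.12,.13,.04):
    s=on&(abs(y-a)<.02); lid=s&(x>-.1)
    print(round(a,2),'lid x',np.percentile(x[lid],[.5,99.5]).round(4))
  b=(z>.05)&(z<.085)&(abs(y)<.09)&(x<-.11)&(x>-.15)
  print('bar x',np.percentile(x[b],[2,50,98]),'y',np.percentile(y[b],[1,50,99]),'z',np.percentile(z[b],[10,50,90,97]))
  print('slope',np.polyfit(y[b],x[b],1))
  e=(z>.068)&(z<.083)&(abs(x)<.07)&(abs(y)<.2);print('lid y',np.percentile(y[e],[.2,99.8]))
s=st()
from scipy.spatial.transform import Rotation as Ro
R=Ro.from_euler('xyz',s['ee_rot'])
yaw=t+np.pi/2-np.pi
Rt=Ro.from_euler('xyz',[np.pi,0,yaw])
bar=np.r_[c+ex*-.127,.0515]; print('bar tcp',bar)
for p in (bar+[0,0,.1],bar): print('shift mm',R.inv().apply(p-s['eef_pos'])*1000,'turn',(R.inv()*Rt).as_rotvec())
E
```

```text
-0.12 lid x [-0.0822  0.0927]
-0.08 lid x [-0.0931  0.0905]
-0.04 lid x [-0.0956  0.0858]
0.0 lid x [-0.0827  0.0855]
0.04 lid x [-0.0949  0.0852]
0.08 lid x [-0.0936  0.0878]
0.12 lid x [-0.0838  0.0898]
bar x [-0.1314204  -0.12462394 -0.1117787 ] y [-0.06394919  0.00141628  0.06383883] z [0.07228286 0.07518854 0.07761085 0.07874275]
slope [-0.0052355  -0.12413515]
lid y [-0.17934055  0.17926838]
{'t': 0.55, 'q': [1.4081, 0.3586, 0.0119, 0.0, -1.2241, -0.2881], 'eef_pos': [0.2941, 0.6075, 0.2266], 'ee_rot': [3.1416, -0.0, -0.4508], 'force': [-0.3899, 0.5362, -0.1468], 'width': 0.0875, 'gripper_force': 0.0}
bar tcp [0.42321901 0.18899104 0.0515    ]
shift mm [298.57303228 320.45670056  75.07194568] turn [ 8.52009497e-06 -1.08694797e-05  8.77383296e-01]
shift mm [298.57242992 320.45550671 175.07194567] turn [ 8.52009497e-06 -1.08694797e-05  8.77383296e-01]
```

```bash
python3 -m jog '[[[30,32,0,0,0,0.08,30],[60,64,0,0,0,0.18,30],[90,96,0,0,0,0.28,30],[120,128,0,0,0,0.38,30],[150,160,0,0,0,0.48,30],[180,192,0,0,0,0.58,30],[210,224,0,0,0,0.68,30],[240,256,0,0,0,0.78,30],[270,288,20,0,0,0.877,30],[299,319,50,0,0,0.877,30],[299,319,100,0,0,0.877,30],[299,319,100,0,0,0.877,30],[299,319,100,0,0,0.877,30]]]' 40
python3 - <<'E'
from h import *
s=st()
im,X=cloud('wrist'); cv2.imwrite('pics/w1.png',im)
m=(X[...,2]>.04)&(X[...,2]<.09)
t=np.radians(13.9); ex=np.array([np.cos(t),np.sin(t)]);ey=np.array([-ex[1],ex[0]])
D=X[...,:2]-[.5465,.2195];x=D@ex;y=D@ey
for a in np.arange(-.05,.06,.02):
  b=m&(x<-.095)&(x>-.16)&(abs(y-a)<.01)
  if b.sum()>5: print(a,b.sum(),np.percentile(x[b],[2,50,98]).round(4),np.percentile(X[b][:,2],[50,95]).round(4))
print('tcp x,y',(s['eef_pos'][:2]-np.array([.5465,.2195]))@np.c_[ex,ey])
E
```

```text
t: 2.17
eef_pos: [0.4251, 0.191, 0.1281]
ee_rot: [-3.14, 0.0, -1.327]
force: [0.5, -0.0, 1.2]
width: 0.0299
gripper_force: 0.0
{'t': 2.175, 'q': [0.8472, 0.1052, -0.5735, 0.0009, -0.8908, -0.6037], 'eef_pos': [0.4251, 0.191, 0.1281], 'ee_rot': [-3.1402, 0.0001, -1.3268], 'force': [0.5176, -0.0191, 1.1517], 'width': 0.0299, 'gripper_force': 0.0}
-0.05 1022 [-0.1301 -0.1209 -0.0962] [0.075  0.0765]
-0.030000000000000002 575 [-0.1303 -0.1246 -0.1195] [0.0749 0.0765]
-0.010000000000000002 541 [-0.1305 -0.1246 -0.1194] [0.075  0.0764]
0.009999999999999995 515 [-0.1306 -0.1247 -0.1193] [0.075  0.0765]
0.03 198 [-0.1307 -0.1253 -0.1192] [0.0747 0.0765]
0.05 492 [-0.1303 -0.116  -0.1016] [0.0747 0.0764]
tcp x,y [-0.12470081  0.00153124]
```

View pics/w1.png

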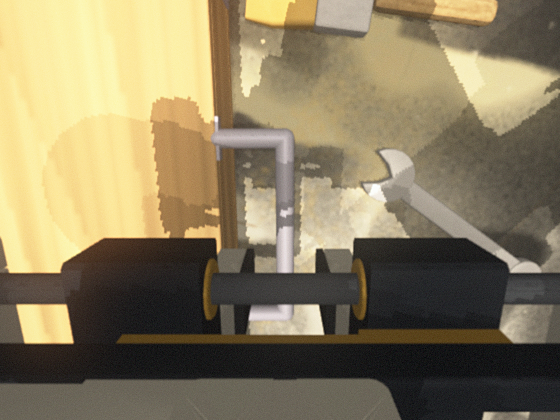

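The wrist view shows the bar (column ~285) centred between the fingers (235–335). Next I descend and pinch it.

```bash
python3 -m jog '[[[0,0,30,0,0,0,30],[0,0,60,0,0,0,30],[0,0,77,0,0,0,30],[0,0,77,0,0,0,30],[0,0,77,0,0,0,5],[0,0,77,0,0,0,5],[0,0,77,0,0,0,5],[0,0,77,0,0,0,5]]]' 20
python3 - <<'E'
import numpy as np
# hinge at +212 in x, .066; start angle 0.02; arc shifts in tool y(-x), z(down)
r=212.05;a0=.021
for a in np.linspace(a0,1.8,19)[1:]: print(np.round([0,r*(np.cos(a)-np.cos(a0)),-r*(np.sin(a)-np.sin(a0))],0),round(a,2))
E
```

```text
t: 3.22
eef_pos: [0.4252, 0.191, 0.0506]
ee_rot: [-3.139, 0.001, -1.327]
force: [0.8, 1.0, 6.7]
width: 0.0114
gripper_force: 20.0
[  0.  -1. -21.] 0.12
[  0.  -5. -42.] 0.22
[  0. -11. -62.] 0.32
[  0. -18. -81.] 0.42
[   0.  -27. -100.] 0.52
[   0.  -39. -118.] 0.61
[   0.  -52. -134.] 0.71
[   0.  -66. -149.] 0.81
[   0.  -82. -163.] 0.91
[   0.  -99. -175.] 1.01
[   0. -117. -185.] 1.11
[   0. -137. -194.] 1.21
[   0. -156. -200.] 1.31
[   0. -177. -205.] 1.4
[   0. -198. -207.] 1.5
[   0. -219. -207.] 1.6
[   0. -240. -206.] 1.7
[   0. -260. -202.] 1.8
```

```bash
python3 -m jog '[[[0,-1,-21,0,0,0,5],[0,-5,-42,0,0,0,5],[0,-11,-62,0,0,0,5],[0,-18,-81,0,0,0,5],[0,-27,-100,0,0,0,5],[0,-39,-118,0,0,0,5],[0,-52,-134,0,0,0,5],[0,-66,-149,0,0,0,5],[0,-82,-163,0,0,0,5],[0,-99,-175,0,0,0,5]]]' 20
```

```text
t: 4.47
eef_pos: [0.5193, 0.2142, 0.2251]
ee_rot: [3.139, 0.001, -1.328]
force: [-3.6, 3.5, 0.9]
width: 0.011
gripper_force: 20.0
```

```bash
python3 -m jog '[[[0,-18,-10,0,0,0,5],[0,-38,-19,0,0,0,5],[0,-57,-25,0,0,0,5],[0,-78,-30,0,0,0,5],[0,-99,-32,0,0,0,5],[0,-120,-32,0,0,0,5],[0,-141,-31,0,0,0,5],[0,-157,-28,0,0,0,5],[0,-157,-28,0,0,0,5]]]' 20
```

```text
t: 5.6
eef_pos: [0.6737, 0.2525, 0.252]
ee_rot: [-3.141, 0.0, -1.328]
force: [0.1, 2.2, 2.4]
width: 0.0111
gripper_force: 20.0
```

```bash
python3 -m jog '[[[0,0,0,0,0,0,40],[0,0,0,0,0,0,40],[0,0,-15,0,0,0,40],[0,0,-40,0,0,0,40],[0,0,-65,0,0,0,40],[0,20,-65,0,0,0,80],[0,70,-65,0,0,0,80],[0,120,-65,0,0,0,80],[0,170,-65,0,0,0,80],[0,220,-65,0,0,0,80],[0,250,-65,0,0,0,80],[0,250,-65,0,0,0,80]]]' 20
python3 - <<'E'
from h import *
s=st()
for n in('top','wrist'):
  im,X=cloud(n); cv2.imwrite(f'pics/{n}2.png',im); np.save(f'{n}2.npy',X)
  for q in('block','tee','divider','lid_bar'):
    for r in spot_in(q,n)[:2]:
      u=np.round(r['uv']).astype(int); print(n,q,u,round(r['confidence'],2),X[u[1],u[0]].round(4))
E
```

```text
t: 7.1
eef_pos: [0.4287, 0.1909, 0.3199]
ee_rot: [-3.138, 0.002, -1.327]
force: [0.5, 0.4, 0.3]
width: 0.0801
gripper_force: 0.0
{'t': 7.1, 'q': [0.8401, -0.0422, -0.264, 0.0002, -1.3451, -0.596], 'eef_pos': [0.4287, 0.1909, 0.3199], 'ee_rot': [-3.1383, 0.002, -1.3266], 'force': [0.4928, 0.3626, 0.2986], 'width': 0.0801, 'gripper_force': 0.0}
top tee [267 218] 0.82 [nan nan nan]
top tee [296 143] 0.59 [0.6528 0.2513 0.1645]
top divider [296 188] 0.43 [0.5881 0.2495 0.0526]
top lid_bar [294 143] 0.61 [0.6515 0.2551 0.1685]
wrist block [197 102] 0.95 [0.5606 0.1223 0.0259]
wrist tee [206 247] 0.84 [0.5144 0.3101 0.0249]
wrist divider [188 194] 0.56 [0.5452 0.2342 0.0531]
wrist lid_bar [ 52 130] 0.7 [0.6631 0.1818 0.1383]
```

View pics/top2.png

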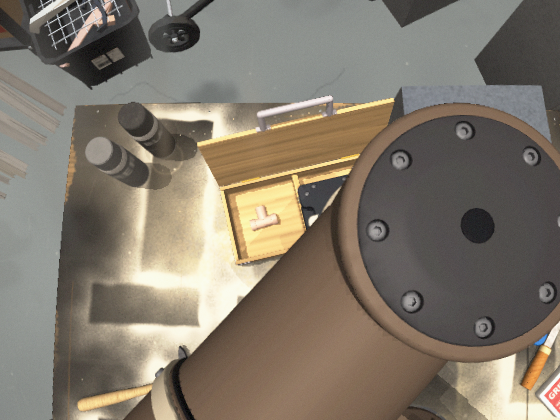

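View pics/wrist2.png

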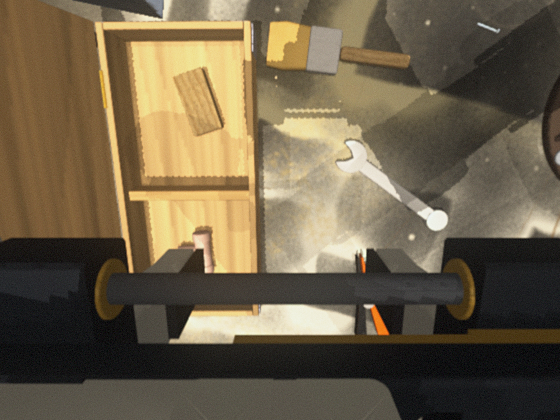

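The lid is open. The wrist view shows the block at (198,100), tilted in the -y compartment, the divider at row ~194 and the tee at (205,247) in the other one.

```bash
python3 - <<'E'
from h import *
X=np.load('wrist2.npy'); z=X[...,2]
t=np.radians(13.9); ex=np.array([np.cos(t),np.sin(t)]);ey=np.array([-ex[1],ex[0]]);c=np.array([.548,.22])
D=X[...,:2]-c;x=D@ex;y=D@ey
P=lambda v:np.percentile(v,[1,50,99]).round(4)
rg=np.zeros(z.shape,bool); rg[20:300,100:262]=1
f=rg&(z>.004)&(z<.014)&(abs(x)<.075)&(y<-.0)&(y>-.17);print('floor z',P(z[f]),'x',P(x[f]),'y',P(y[f]))
b=rg&(z>.021)&(z<.033)&(abs(x)<.07)&(y<-.03)&(y>-.165)
n,l,s,_=cv2.connectedComponentsWithStats(b.astype(np.uint8)); k=1+s[1:,4].argmax()
B=np.c_[x[l==k],y[l==k]]; print('block',s[k],P(z[l==k]),cv2.minAreaRect(B.astype(np.float32)), B.mean(0), np.polyfit(B[:,1],B[:,0],1))
d=rg&(z>.045)&(z<.059)&(abs(x)<.065)&(y>-.03)&(y<.06); print('div',d.sum(),'y',P(y[d]),'x',P(x[d]),'slope',np.polyfit(x[d],y[d],1))
w=rg&(z>.059)&(z<.072);
fw=w&(x<-.06)&(x>-.1)&(y<.1)&(y>-.17);print('front wall x',P(x[fw]),'slope',np.polyfit(y[fw],x[fw],1))
ew=w&(y<-.15)&(y>-.2)&(abs(x)<.06);print('end wall y',P(y[ew]))
Z=np.load('top2.npy')
L=[]
for X2 in (Z,X):
  D=X2[...,:2]-c;x2=D@ex;z2=X2[...,2];y2=D@ey
  for h in np.arange(.08,.23,.02):
    m=(abs(z2-h)<.005)&(abs(y2+.05)<.12)&(x2>.05)&(x2<.18)
    if m.sum()>20: L.append((round(h,2),m.sum(),P(x2[m])))
print(L)
s=st(); print('tcp chest',(s['eef_pos'][:2]-c)@np.c_[ex,ey])
E
```

```text
floor z [0.0054 0.0075 0.0096] x [-0.0689  0.0102  0.0737] y [-0.1687 -0.0867 -0.0018]
block [ 173   68   49   69 1932] [0.0231 0.0265 0.0284] ((-0.011386171914637089, -0.09740730375051498), (0.03843800723552704, 0.07551831007003784), 17.164676666259766) [-0.01173932 -0.09789541] [-0.21819486 -0.0330996 ]
div 1053 y [0.0103 0.0158 0.0226] x [-0.0636  0.0019  0.0639] slope [0.00935819 0.01572965]
front wall x [-0.0849 -0.0808 -0.0763] slope [-0.00490061 -0.08095123]
end wall y [-0.1794 -0.1745 -0.1711]
[(np.float64(0.08), np.int64(216), array([0.0868, 0.0891, 0.0924])), (np.float64(0.1), np.int64(241), array([0.0913, 0.0938, 0.0962])), (np.float64(0.12), np.int64(269), array([0.0962, 0.0986, 0.1012])), (np.float64(0.14), np.int64(307), array([0.1006, 0.1033, 0.1061])), (np.float64(0.16), np.int64(331), array([0.1055, 0.1081, 0.1109])), (np.float64(0.18), np.int64(358), array([0.1101, 0.1126, 0.1154])), (np.float64(0.2), np.int64(386), array([0.1147, 0.1175, 0.1199])), (np.float64(0.22), np.int64(408), array([0.1197, 0.1221, 0.1246])), (np.float64(0.08), np.int64(1429), array([0.087 , 0.0893, 0.0914])), (np.float64(0.1), np.int64(1621), array([0.0917, 0.094 , 0.0962])), (np.float64(0.12), np.int64(1868), array([0.0964, 0.0987, 0.1011])), (np.float64(0.14), np.int64(2168), array([0.1011, 0.1034, 0.1057])), (np.float64(0.16), np.int64(2526), array([0.1057, 0.108 , 0.1103])), (np.float64(0.18), np.int64(1760), array([0.1103, 0.1124, 0.1149])), (np.float64(0.2), np.int64(339), array([0.1146, 0.1167, 0.1182]))]
{'t': 7.6, 'q': [0.8382, -0.0348, -0.2629, 0.0, -1.3437, -0.5956], 'eef_pos': [0.4304, 0.1916, 0.3172], 'ee_rot': [3.1408, -0.0006, -1.3282], 'force': [-0.5845, 0.269, -0.1959], 'width': 0.08, 'gripper_force': 0.0}
tcp chest [-0.12100827  0.00068839]
```

```bash
python3 -m jog '[[[25,-25,20,0,0,-0.08,60],[50,-55,60,0,0,-0.16,60],[70,-80,100,0,0,-0.24,60],[87,-103,140,0,0,-0.306,60],[87,-103,180,0,0,-0.306,60],[87,-103,190,0,0,-0.306,60],[87,-103,190,0,0,-0.306,60],[87,-103,190,0,0,-0.306,60]]]' 20
python3 - <<'E'
from h import *
t=np.radians(13.9); ex=np.array([np.cos(t),np.sin(t)]);ey=np.array([-ex[1],ex[0]]);c=np.array([.548,.22])
S=[]
for i in range(5):
  im,X=cloud('wrist'); s=arm.get_state(); S.append(np.r_[(s['eef_pos'][:2]-c)@np.c_[ex,ey],s['eef_pos'][2],s['ee_rot'][2]])
print(np.mean(S,0),np.std(S,0))
z=X[...,2];D=X[...,:2]-c;x=D@ex;y=D@ey
b=(z>.021)&(z<.033)&(abs(x)<.07)&(y<-.03)&(y>-.165)
n,l,q,_=cv2.connectedComponentsWithStats(b.astype(np.uint8)); k=1+q[1:,4].argmax()
B=np.c_[x[l==k],y[l==k]]; print('block',q[k],cv2.minAreaRect(B.astype(np.float32)))
cv2.imwrite('pics/w3.png',im)
E
```

```text
t: 8.6
eef_pos: [0.5519, 0.1327, 0.1295]
ee_rot: [-3.139, -0.0, -1.021]
force: [0.3, -1.1, -0.2]
width: 0.0597
gripper_force: 0.0
[-0.01757343 -0.08580341  0.12909366 -1.02129335] [2.30150905e-04 9.72922344e-05 3.21485475e-04 1.72498791e-04]
block [ 256  151   50   95 4564] ((-0.011354460380971432, -0.09697215259075165), (0.03806108236312866, 0.07544586062431335), 17.224687576293945)
```

View pics/w3.png

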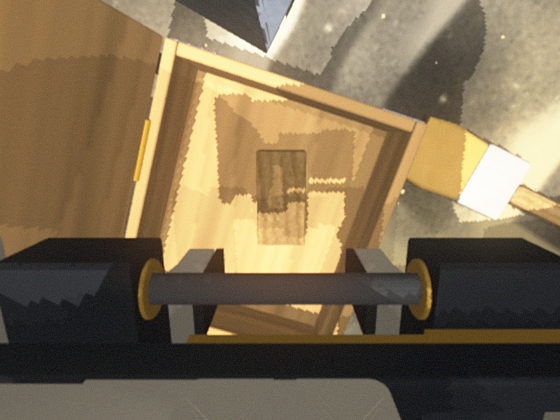

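The block (256–306, 151–245) is aligned with the fingers and lies between them. I descend partway first, checking the force.

```bash
python3 -m jog '[[[0,0,30,0,0,0,60],[0,0,60,0,0,0,60],[0,0,85,0,0,0,60],[0,0,100,0,0,0,60],[0,0,108,0,0,0,60],[0,0,112,0,0,0,60],[0,0,115,0,0,0,60],[0,0,115,0,0,0,60]]]' 30
```

```text
t: 9.85
eef_pos: [0.5512, 0.1321, 0.0129]
ee_rot: [-3.141, -0.0, -1.022]
force: [0.1, -0.1, 0.2]
width: 0.0603
gripper_force: 0.0
```

No contact. Now close.

```bash
python3 -m jog '[[[0,0,0,0,0,0,48],[0,0,0,0,0,0,42],[0,0,0,0,0,0,38],[0,0,0,0,0,0,34],[0,0,0,0,0,0,30],[0,0,0,0,0,0,30],[0,0,0,0,0,0,30],[0,0,0,0,0,0,30]]]' 30
```

```text
t: 10.85
eef_pos: [0.5513, 0.1321, 0.0128]
ee_rot: [-3.141, -0.0, -1.022]
force: [1.2, 1.1, 4.3]
width: 0.0375
gripper_force: 30.0
```

```bash
python3 -m jog '[[[0,0,0,0,0,0.05,30],[-4,-2,0,0,0,0.1,30],[-10,-5,0,0,0,0.15,30],[-18,-8,0,0,0,0.2,30],[-27,-12,0,0,0,0.25,30],[-36,-16,0,0,0,0.3,30],[-46,-21,0,0,0,0.3,30],[-53,-24,0,0,0,0.3,30],[-57,-26,0,0,0,0.3,30],[-57,-26,0,0,0,0.3,30],[-57,-26,0,0,0,0.3,30]]]' 30
python3 - <<'E'
from h import *
t=np.radians(13.9); ex=np.array([np.cos(t),np.sin(t)]);ey=np.array([-ex[1],ex[0]]);c=np.array([.548,.22])
im,X=cloud('wrist'); s=st(); print((s['eef_pos'][:2]-c)@np.c_[ex,ey])
z=X[...,2];D=X[...,:2]-c;x=D@ex;y=D@ey
b=(z>.021)&(z<.033)&(abs(x)<.07)&(y<-.0)&(y>-.165)
n,l,q,_=cv2.connectedComponentsWithStats(b.astype(np.uint8)); k=1+q[1:,4].argmax()
B=np.c_[x[l==k],y[l==k]]; print('block',q[k],cv2.minAreaRect(B.astype(np.float32)),B.min(0),B.max(0))
cv2.imwrite('pics/w4.png',im)
E
```

```text
t: 12.22
eef_pos: [0.5429, 0.1933, 0.0128]
ee_rot: [3.14, -0.001, -1.322]
force: [-1.0, -2.0, 7.9]
width: 0.0379
gripper_force: 30.0
{'t': 12.275, 'q': [0.6815, 0.4237, -0.4531, 0.0004, -0.6955, -0.433], 'eef_pos': [0.5429, 0.1933, 0.0128], 'ee_rot': [3.1403, -0.0009, -1.3219], 'force': [-1.1315, -3.6261, 8.8348], 'width': 0.0377, 'gripper_force': 29.9576}
[-0.0114029  -0.02472658]
block [ 205  168  160  105 9752] ((-0.011379938572645187, -0.0516328439116478), (0.06941267102956772, 0.04764809086918831), 1.089648723602295) [-0.04638668 -0.0757109 ] [ 0.02303611 -0.02768698]
```

View pics/w4.png

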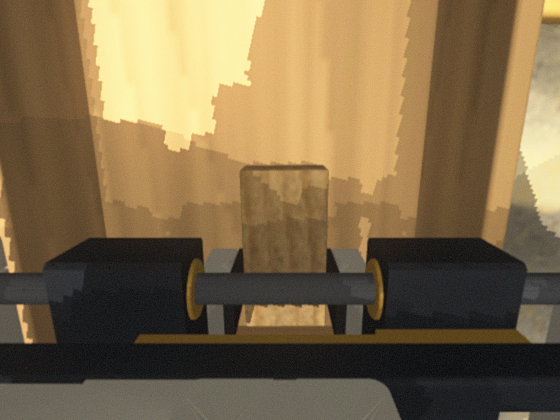

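```bash
python3 -m jog '[[[-2,-1,-1,0,0,0,30],[-4,-2,-1,0,0,0,30],[-6,-2,-1,0,0,0,30],[-7,-2,-1,0,0,0,30],[-7,-2,-1,0,0,0,30],[-7,-2,-1,0,0,0,30]]]' 30; python3 -c "
from h import *
s=st();print(s['force']@np.array([-.247,.969,0]))"
```

```text
t: 13.02
eef_pos: [0.5436, 0.2013, 0.0135]
ee_rot: [3.141, -0.0, -1.322]
force: [0.1, -0.3, -0.1]
width: 0.038
gripper_force: 30.0
{'t': 13.025, 'q': [0.692, 0.4264, -0.4456, 0.0, -0.6989, -0.443], 'eef_pos': [0.5436, 0.2013, 0.0135], 'ee_rot': [3.1415, -0.0001, -1.3218], 'force': [0.0602, -0.2784, -0.0942], 'width': 0.038, 'gripper_force': 29.9586}
-0.2846540167006997
```

```bash
python3 -m jog '[[[-0.5,0,0,0,0,0,30],[-1,0,0,0,0,0,30],[-1.5,0,0,0,0,0,30],[-1.5,0,0,0,0,0,30]]]' 30
```

```text
t: 13.52
eef_pos: [0.5432, 0.2029, 0.0136]
ee_rot: [-3.142, 0.0, -1.322]
force: [-0.5, -0.5, -0.0]
width: 0.0376
gripper_force: 30.0
```

```bash
python3 -m jog '[[[-0.5,0,0,0,0,0,30],[-1,0,0,0,0,0,30],[-1,0,0,0,0,0,30]]]' 30
```

```text
t: 13.9
eef_pos: [0.543, 0.2038, 0.0136]
ee_rot: [-3.142, -0.0, -1.322]
force: [0.7, 0.5, -0.6]
width: 0.0378
gripper_force: 30.0
```

```bash
python3 -m jog '[[[-0.5,0,0,0,0,0,30],[-1,0,0,0,0,0,30],[-1,0,0,0,0,0,30]]]' 30
```

```text
t: 14.28
eef_pos: [0.5428, 0.2043, 0.0136]
ee_rot: [3.141, -0.001, -1.322]
force: [2.3, -3.8, -0.2]
width: 0.0378
gripper_force: 29.9
```

```bash
python3 -m jog '[[[-0.5,0,0,0,0,0,30],[-1,0,0,0,0,0,30],[-1,0,0,0,0,0,30]]]' 30
```

```text
t: 14.65
eef_pos: [0.5427, 0.2044, 0.0136]
ee_rot: [3.141, -0.001, -1.322]
force: [4.9, -9.9, 0.3]
width: 0.0375
gripper_force: 29.9
```

```bash
python3 -m jog '[[[0,0,0,0,0,0,30],[0,0,0,0,0,0,30],[0,0,0,0,0,0,30],[0,0,0,0,0,0,30],[0,0,0,0,0,0,30],[0,0,0,0,0,0,30],[0,0,0,0,0,0,30],[0,0,0,0,0,0,30]]]' 30
python3 - <<'E'
from h import *
t=np.radians(13.9); ex=np.array([np.cos(t),np.sin(t)]);ey=np.array([-ex[1],ex[0]]);c=np.array([.548,.22])
F=[]
for i in range(4):
  im,X=cloud('wrist'); s=arm.get_state(); F.append(s['force'])
F=np.mean(F,0);print(F,F[:2]@np.c_[ex,ey],s['moment'],(s['eef_pos'][:2]-c)@np.c_[ex,ey])
z=X[...,2];D=X[...,:2]-c;x=D@ex;y=D@ey
b=(z>.020)&(z<.033)&(abs(x+.01)<.016)&(y<-.03)&(y>-.165)
print('block top z',np.percentile(z[b],[2,50,98]),'end y',y[b].min())
e=b&(y<-.055)
for a in(-.022,-.01,.002):print(a,y[e&(abs(x-a)<.005)].min())
b=(z>.020)&(z<.033)&(y<-.045)&(y>-.064)&(abs(x)<.045);print('x',np.percentile(x[b],[1,99]))
im,X=cloud('scene');z=X[...,2];D=X[...,:2]-c;x=D@ex
print('lid x at z .2',[np.median(x[(abs(z-h)<.004)&(abs(D@ey)<.15)&(x>.08)&(x<.18)]) for h in(.15,.2)])
E
```

```text
t: 15.65
eef_pos: [0.5427, 0.2044, 0.0136]
ee_rot: [3.141, -0.001, -1.322]
force: [5.7, -8.9, 1.0]
width: 0.0375
gripper_force: 29.9
[ 4.77612278 -8.94567092  0.07840892] [ 2.48726009 -9.83106883] [-3.19773655 -1.86296547 -0.22651003] [-0.00886686 -0.01392853]
block top z [0.02546153 0.02714012 0.0283749 ] end y -0.06478878685004018
-0.022 -0.06478878685004018
-0.01 -0.06465878451248111
0.002 -0.06455670129347094
x [-0.02727067  0.00979731]
lid x at z .2 [np.float64(0.10497413527395967), np.float64(0.11735479179024161)]
```

```bash
python3 -c "
from station import arm
print(arm.job_done())"
```

```text
the job is handed in; nothing more can be done
None
```

I handed the job in at about 16 s, with no verdict returned: the lid is open on its stop and let go, and the gripper is still holding the block flat and square against the divider, about 9 mm off the middle (15 mm allowed), pushing steadily with about 10 N; the tee was not touched.

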